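Find the empty pocket of the covered cell holder and load it

TASK

The leaning cell holder has four pockets behind shut flaps; three hold a battery cell and one is empty, but from outside you cannot tell which. Pick up the loose cell, feel through the flaps with its end until you find the pocket that takes it, and load it there fully home to the bottom. Leave the other things on the table where they are.

Things in the scene. Friction and masses are not known exactly. Their poses are not given: they have to be found in the camera images.
- cell_centre (a point): centre of the loose battery cell: a plain round rod 14 mm in diameter and 50 mm long, standing on its end on the table at the start, by itself to the left of the holder (robot's left); 20 to 45 g. This point is half-way along it (25 mm above the table at the start); its z axis runs along the cell
- block: fixed grey pocket block, 168 mm wide (y) by 28 mm thick (x), leaning 30 degrees towards the robot's left. Origin: centre of its flat mouth face, 88 mm above the table. z points straight out of the pockets (up and to the robot's left, 30 degrees from vertical), y along the row of pockets, away from the robot, x up the face, to the robot's right. Nothing stands out of the face; walls round the pockets are 4 mm in x, 10 to 20 mm in y
- holder: the whole fixed holder: plywood foot 125 x 198 mm, 12 mm thick, carrying the block between two end cheeks 8 mm thick that stay below the mouth face; origin under the foot's centre on the table. Three pockets hold a cell like the loose one, its end 14 mm below the mouth: a cell pushed in stops there firmly. One pocket, each time a different one, is empty and lets it go on; released half-way in, it slides to the bottom by its own weight
- pocket_1 (a point): centre of the mouth of pocket 1 (farthest from the robot; 42 mm apart), on the mouth face; axes as the block's, z out along the pocket. Straight, 20 mm (x) by 22 mm (y), 64 mm deep; shut by two thin metal flaps, 10 mm long, hinged on its two edges across y just under the face, that swing inwards under a push below 0.2 N and spring shut again
- pocket_2 (a point): centre of the mouth of pocket 2 (second farthest; 42 mm apart), on the mouth face; axes as the block's, z out along the pocket. Straight, 20 mm (x) by 22 mm (y), 64 mm deep; shut by two thin metal flaps, 10 mm long, hinged on its two edges across y just under the face, that swing inwards under a push below 0.2 N and spring shut again
- pocket_3 (a point): centre of the mouth of pocket 3 (second nearest; 42 mm apart), on the mouth face; axes as the block's, z out along the pocket. Straight, 20 mm (x) by 22 mm (y), 64 mm deep; shut by two thin metal flaps, 10 mm long, hinged on its two edges across y just under the face, that swing inwards under a push below 0.2 N and spring shut again
- pocket_4 (a point): centre of the mouth of pocket 4 (nearest the robot; 42 mm apart), on the mouth face; axes as the block's, z out along the pocket. Straight, 20 mm (x) by 22 mm (y), 64 mm deep; shut by two thin metal flaps, 10 mm long, hinged on its two edges across y just under the face, that swing inwards under a push below 0.2 N and spring shut again
- black_spool: bystander: black thread spool, 38 mm wide, 60 mm high, standing; origin at the centre of its underside
- tape_roll: bystander: black roll of tape lying flat, 58 mm wide, 19 mm high; origin at the centre of its underside
- sander: bystander: wooden sanding block 40 x 68 x 28 mm high; origin at the centre of its underside
- clamp: bystander: black spring clamp lying flat, 64 x 123 x 22 mm high; origin at the centre of its underside
- cell: the loose battery cell; origin at the centre of the end it stands on at the start, z along the cell
Things that resemble listed ones, but are neither listed nor needed, are in the scene too. There is more than one size of the holder; the job needs the larger.

How it is judged:
By the outcome, as a careful person would: the job done as asked, in the order asked, and still so for the second after the job is handed in, with the robot touching nothing.
It also fails if it takes over 43 s, if anything falls off the work surface, if the arm or the gripper's body presses on something with over 40 N, if the wrist force passes 120 N, or if a joint passes its speed limit or range.

ROBOT

A 6-joint arm with a two-finger parallel gripper is mounted at the origin on a cart in front of the work surface, level with it; the furniture and walls round the work are solid. World frame = base frame: x ahead of the robot, y to its left, z up, the work surface at z = 0. Lengths are in m, angles in degrees, forces in N, time in s.
With the tool pointing down it reaches from about 0.25 to 0.725 m from the base axis. Payload 4 kg.
Tool frame: the origin (TCP) lies at the very end of the fingers, on their centre line; the grasp point (between the pads) lies 19 mm behind it; z points along the fingers, y is the line along which they close (so a half turn about z gives the same grasp; the last joint's range is limited). The gripper opens to 85 mm and grips with 20 to 120 N. Pads are 22 mm wide; open, the fingers measure 114 mm over their backs; the gripper's body (76 mm by 85 mm) begins 54 mm behind the grasp point. The pads swing forward as they close: fully open they stand 13 mm farther back than shut.
Start: joints at [74.141, 13.785, 0.286, 76.501, 0, 90], TCP at [0.137, 0.481, 0.231] pointing down, gripper open.
Joint ranges: [-155.79, 155.79], [-60.16, 107.12], [-62.33, 73.08], [-114, 123.19], [-81.49, 82.49], [-180, 180]. Speed limits (degrees/s): [159.86, 159.86, 180, 180, 180, 180].

INTERFACE

Orientations are given as a 3x3 rotation matrix whose columns are the frame's x, y, z axes.
In Python, from bench import monitor, eyes, sign_off, recognise, cut_out, pinpoint gives the robot as it stands.
- The arm moves only by the tool drive_tool, never from a script. Its argument "targets" is a list of rows, each a list of 7 numbers: the shift along the tool's x, y, z in cm, then the turn, a rotation vector about the tool's x, y, z in rad, then the opening, from 0 (shut) to 1 (fully open). A call has 1 to 5 rows; each row is the pose to reach, as a shift and turn from the pose commanded when the call began, along the tool's axes at that moment; what a row does not reach only later rows make up. A row lasts 1/12 s, in which the tool goes at most 41.7 mm and 7.16 degrees, less where a joint would pass 70% of its speed; a pose out of reach is approached as far as the arm can. A call with a gripper value outside its range is refused whole. The fingers move at their own pace and stop on an object; "newtons" is the grip in N (left out, the last holds). Time passes only in rows, so rows that repeat a pose let the fingers close. It gives the time, the measured TCP pose, the force, the opening and the grip force at its end, in the units of the state.
- monitor.state(): the state, without advancing time (a new reading comes with each control period).
- eyes.snapshot(name): name is "scene" or "top" or "wrist"; returns (picture, depth): 384x512x3 uint8, red, green, blue; 384x512 float32, m along the optical axis (not along the pixel's ray), 0 where there is no reading.
- eyes.camera_info(name): a dict with "K" (3x3 intrinsics, pixels), "position" and "rotation" of the camera in the world. Camera axes: x right, y up, looking along -z (the intrinsics and any distortion apply to the point x, -y, -z); pixel columns grow to the right and rows downward; lengths in m; the calibration is good to about 2 mm. A picture is of the moment at which its call begins: read the wrist's pose just before it. camera_info takes no time and is no camera call; for the wrist camera it gives the pose at the moment of the call.
- sign_off(): hands the job in; it is judged then, once.
Trained networks look in the newest picture that a camera, given by its name, has taken for a name from the list of things; names that differ only in an ending like _2 or _b are one class to them, and where a whole thing is asked for, a point or a joint stands for the part that bears it (a point fixed in the world has none). Each returns a list of dicts, best first, with "confidence" (0 to 1); they miss things now and then, are a little off and sometimes report something else, mostly with a low value. They report only what shows in the picture. A call takes as long as a camera call. They do not tell look-alikes from the thing itself.
- recognise(thing, camera): "location" ([x, y, z] in m, in the coordinates of the camera as it stood for that picture, good to about 4 mm: the middle of the surface that is visible of it).
- cut_out(thing, camera): "region" (384x512 bool, what is visible of it).
- pinpoint(thing, camera): "location" ([x, y, z] in m, in the coordinates of the camera as it stood for that picture, good to about 4 mm: a listed point, or the origin of a listed thing).
The state is a dict: "t": time; "q": joint angles; "joint_velocities": joint speeds; "tau": joint torques, N m; "position": TCP position; "eef_rot": TCP orientation; "wrist_force": force on the tool from outside, world axes, zero at the start; "ft_torque": the same for the moment, N m; "opening": finger opening in m; "grasp_force": force on a finger pad.
Only numpy, scipy, OpenCV 4.12 (cv2) and the standard library are available. Lean on these libraries where they do the work, as an engineer would, in place of code of your own. Each camera call takes 0.05 s, during which the arm holds its last target. There are 200 camera calls.

## Working session

There is one attempt and no reset: what is moved stays moved. The work goes in short steps, Python scripts to look and compute and a tool call to move; the robot and the scene stay as the last step left them, time stands still between calls to the robot, and variables do not carry over. Pictures are saved under pics/ and viewed, at most 10 in all, crops included, and the job is handed in when it is done.

Besides the shell and the picture viewer there is one more tool, called after "Call:" by a JSON object that holds its "method" and its "body". drive_tool: Moves the arm, as the interface text tells. Its arguments: {"type":"object","properties":{"targets":{"type":"array","items":{"type":"array","items":{"type":"number"}}},"newtons":{"type":"number"}},"required":["targets"]}

```bash
mkdir -p pics; cat > h.py <<'E'
import numpy as np, cv2
from bench import monitor, eyes, sign_off, recognise, cut_out, pinpoint
def snap(n,f=None):
    im,d=eyes.snapshot(n)
    if f: cv2.imwrite('pics/'+f,im[:,:,::-1])
    return im,d
def w(n,p,ci=None):
    ci=ci or eyes.camera_info(n); return np.array(ci['rotation'])@np.array(p)+np.array(ci['position'])
def px(n,p):
    ci=eyes.camera_info(n); c=np.array(ci['rotation']).T@(np.array(p)-ci['position']); c=np.array([c[0],-c[1],-c[2]]); u=np.array(ci['K'])@c; return u[:2]/u[2]
def unproj(n,u,v,z):
    ci=eyes.camera_info(n);K=np.array(ci['K']);x=(u-K[0,2])/K[0,0]*z;y=(v-K[1,2])/K[1,1]*z
    return w(n,np.array([x,-y,-z]),ci)
E
python3 - <<'E'
from h import *
np.set_printoptions(precision=3,suppress=True)
a,_=snap('scene');b,_=snap('top')
cv2.imwrite('pics/a.png',cv2.resize(a[:,:,::-1],(800,600)));cv2.imwrite('pics/b.png',cv2.resize(b[:,:,::-1],(800,600)))
for c in('scene','top'):
  for t in('cell_centre','block','holder','pocket_1','pocket_2','pocket_3','pocket_4'):
    for r in pinpoint(t,c)[:4]:
      p=w(c,r['location']);print(c,t,round(r['confidence'],2),p,px(c,p))
print(monitor.state()['t'])
E
```

```text
scene cell_centre 0.53 [0.448 0.216 0.02 ] [185.87 198.91]
scene block 0.7 [ 0.489 -0.285  0.06 ] [368.866 235.054]
scene block 0.63 [ 0.553 -0.066  0.087] [296.471 187.138]
scene holder 0.86 [ 0.495 -0.3   -0.   ] [373.43  256.103]
scene holder 0.79 [ 0.554 -0.086 -0.001] [302.742 217.229]
scene pocket_1 0.91 [ 0.508 -0.281  0.062] [370.002 229.35 ]
scene pocket_1 0.86 [ 0.532 -0.273  0.064] [370.732 222.445]
scene pocket_1 0.66 [ 0.573 -0.057  0.089] [296.874 181.775]
scene pocket_1 0.65 [ 0.533 -0.068  0.086] [293.708 191.318]
scene pocket_2 0.91 [ 0.508 -0.281  0.062] [370.002 229.35 ]
scene pocket_2 0.86 [ 0.532 -0.273  0.064] [370.732 222.445]
scene pocket_2 0.66 [ 0.573 -0.057  0.089] [296.874 181.775]
scene pocket_2 0.65 [ 0.533 -0.068  0.086] [293.708 191.318]
scene pocket_3 0.91 [ 0.508 -0.281  0.062] [370.002 229.35 ]
scene pocket_3 0.86 [ 0.532 -0.273  0.064] [370.732 222.445]
scene pocket_3 0.66 [ 0.573 -0.057  0.089] [296.874 181.775]
scene pocket_3 0.65 [ 0.533 -0.068  0.086] [293.708 191.318]
scene pocket_4 0.91 [ 0.508 -0.281  0.062] [370.002 229.35 ]
scene pocket_4 
[... 813 characters left out ...]
2 0.97 [ 0.619 -0.06   0.085] [287.098 155.185]
top pocket_2 0.94 [ 0.533 -0.275  0.06 ] [353.794 182.176]
top pocket_2 0.79 [ 0.579 -0.064  0.085] [288.669 167.625]
top pocket_2 0.74 [ 0.532 -0.07   0.086] [290.671 182.099]
top pocket_3 0.97 [ 0.619 -0.06   0.085] [287.098 155.185]
top pocket_3 0.94 [ 0.533 -0.275  0.06 ] [353.794 182.176]
top pocket_3 0.79 [ 0.579 -0.064  0.085] [288.669 167.625]
top pocket_3 0.74 [ 0.532 -0.07   0.086] [290.671 182.099]
top pocket_4 0.97 [ 0.619 -0.06   0.085] [287.098 155.185]
top pocket_4 0.94 [ 0.533 -0.275  0.06 ] [353.794 182.176]
top pocket_4 0.79 [ 0.579 -0.064  0.085] [288.669 167.625]
top pocket_4 0.74 [ 0.532 -0.07   0.086] [290.671 182.099]
0.8
```

View pics/a.png

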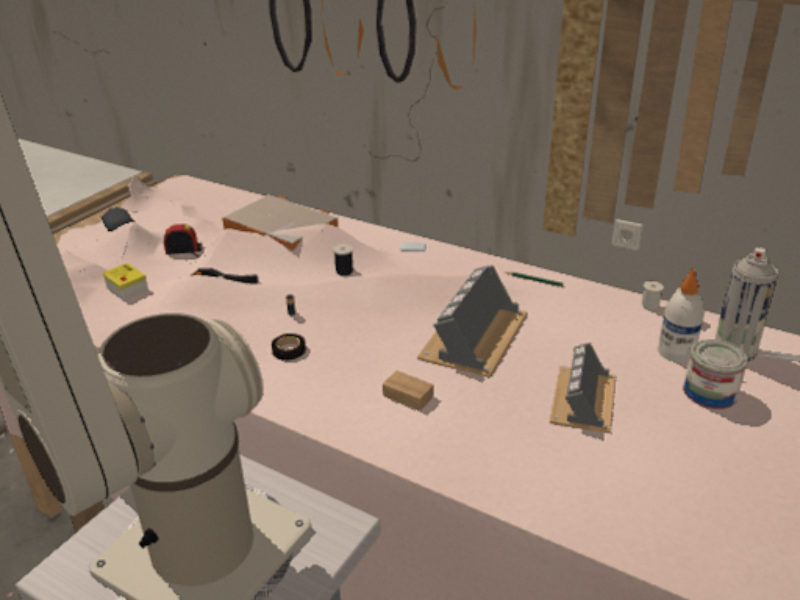

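View pics/b.png

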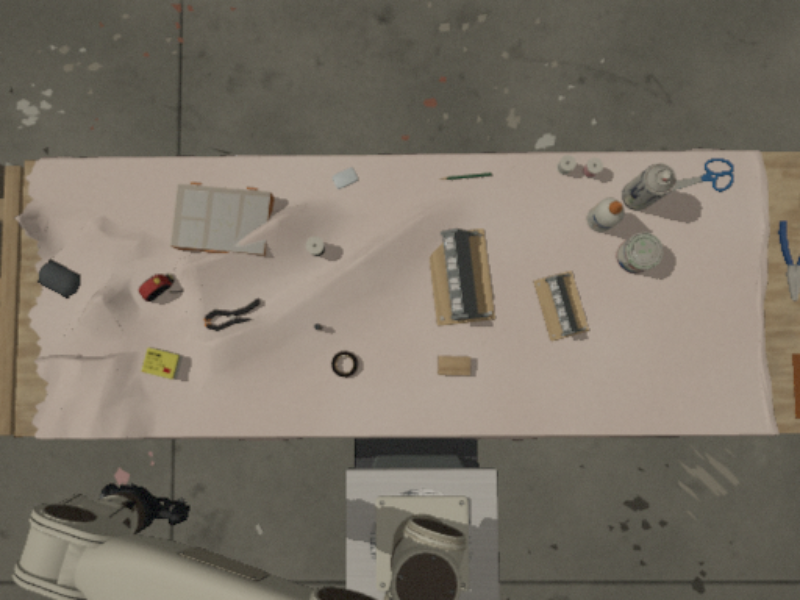

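The loose cell is the small standing rod at scene (290,304) and top (320,327). Things it could be mistaken for are the spool at scene (344,260) and the white spools at top (567,165) and (594,167), but all of those are wider. The larger holder is at scene (475,325) and the smaller decoy is at (585,390), so I'm choosing the larger. Next I move above the cell.

```bash
cat >> h.py <<'E'
from scipy.spatial.transform import Rotation as Ro
np.set_printoptions(precision=3,suppress=True)
def delta(P,R):
    s=monitor.state();R0=np.array(s['eef_rot']);return (R0.T@(np.array(P)-s['position'])*100).round(2),Ro.from_matrix(R0.T@np.array(R)).as_rotvec().round(3)
E
python3 - <<'E'
from h import *
s=monitor.state();print(s['eef_rot'],s['position'],s['opening'],s['wrist_force'])
R=np.array(s['eef_rot']);print(delta([.448,.216,.16],R))
for a in(-90,-45,0,45,90):
  # tool y at yaw a
  pass
ci=eyes.camera_info('wrist');print(R.T@(ci['position']-np.array(s['position'])),R.T@np.array(ci['rotation']),ci['K'])
# crop of cell & holder
im,d=snap('top');cv2.imwrite('pics/c.png',cv2.resize(im[130:240,180:400][:,:,::-1],(800,400),interpolation=cv2.INTER_CUBIC))
for r in recognise('cell','top')[:4]: p=w('top',r['location']);print(r['confidence'],p,px('top',p))
E
```

```text
[[-0.962  0.273 -0.   ]
 [ 0.273  0.962  0.   ]
 [ 0.     0.    -1.   ]] [0.137 0.481 0.231] 0.085632712652938 [-0.674 -0.115 -0.897]
(array([-37.19, -16.98,   7.13]), array([0., 0., 0.]))
[ 0.078  0.001 -0.144] [[-0.     0.953  0.302]
 [ 1.     0.    -0.001]
 [-0.001  0.302 -0.953]] [[307.925   0.    258.312]
 [  0.    307.925 193.622]
 [  0.      0.      1.   ]]
0.48 [ 0.55  -0.087  0.011] [294.187 179.067]
```

View pics/c.png

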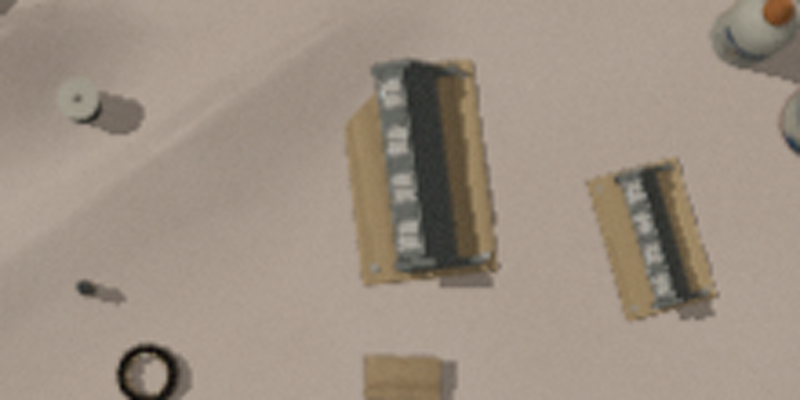

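Call:
{"method": "drive_tool", "body": {"targets": [[-3.7,-1.7,0.7,0,0,0.116,0.7],[-7.4,-3.4,1.4,0,0,0.232,0.7],[-11.2,-5.1,2.1,0,0,0.35,0.7],[-14.9,-6.8,2.8,0,0,0.47,0.7],[-18.6,-8.5,3.5,0,0,0.585,0.7]]}}

```text
t: 1.32
position: [0.2934, 0.3472, 0.1962]
eef_rot: [[-0.647, 0.762, 0.001], [0.762, 0.647, 0.001], [0.0, 0.001, -1.0]]
wrist_force: [1.4, 0.5, 0.3]
opening: 0.0596
grasp_force: 0.0
```

```bash
cat >> h.py <<'E'
psi=np.radians(6.7)
def Rt(psi=psi,tilt=0):
    y=np.array([np.cos(psi),np.sin(psi),0]);l=np.array([-y[1],y[0],0]);t=np.radians(tilt)
    z=-(np.cos(t)*np.array([0,0,1])+np.sin(t)*l);return np.c_[np.cross(y,z),y,z]
E
python3 -c "
from h import *
s=monitor.state();print(s['position'],s['t'],delta([.445,.216,.16],Rt()))"
```

```text
[0.293 0.347 0.196] 1.3167 (array([-19.81,   3.06,   3.62]), array([ 0.001, -0.   ,  0.587]))
```

Call:
{"method": "drive_tool", "body": {"targets": [[-4,0.6,0.7,0,0,0.116,0.7],[-8,1.2,1.4,0,0,0.232,0.7],[-12,1.8,2.1,0,0,0.35,0.7],[-16,2.4,2.8,0,0,0.47,0.7],[-19.8,3.1,3.6,0,0,0.587,0.7]]}}

```text
t: 1.73
position: [0.4463, 0.2165, 0.1604]
eef_rot: [[-0.115, 0.993, 0.001], [0.993, 0.115, 0.0], [0.0, 0.001, -1.0]]
wrist_force: [0.1, 1.3, 1.5]
opening: 0.0598
grasp_force: 0.0
```

Call:
{"method": "drive_tool", "body": {"targets": [[0,0,0,0,0,0,0.7]]}}

```text
t: 1.82
position: [0.4489, 0.2138, 0.1589]
eef_rot: [[-0.11, 0.994, 0.001], [0.994, 0.11, -0.002], [-0.002, 0.001, -1.0]]
wrist_force: [-0.4, 0.7, 0.2]
opening: 0.0599
grasp_force: 0.0
```

```bash
python3 - <<'E'
from h import *
s=monitor.state();im,d=snap('wrist','d.png')
print(s['position'],s['eef_rot'],s['wrist_force'])
for t in('cell_centre','cell'):
  for r in pinpoint(t,'wrist')[:3]: p=w('wrist',r['location']);print(t,r['confidence'],p,px('wrist',p))
for r in cut_out('cell','wrist')[:2]:
  m=r['region'];v,u=np.nonzero(m&(d>0));P=np.array([unproj('wrist',a,b,d[b,a]) for a,b in zip(u,v)])
  print(r['confidence'],m.sum(),u.mean(),v.mean(),P.min(0),P.max(0),np.median(P[P[:,2]>.046],0))
E
```

```text
[0.449 0.214 0.159] [[-0.11   0.994  0.001]
 [ 0.994  0.11  -0.002]
 [-0.002  0.001 -1.   ]] [-0.43   0.684  0.179]
cell 0.57 [0.609 0.229 0.005] [420.737 187.584]
cell 0.55 [0.446 0.223 0.006] [260.929 173.892]
0.58 321 260.415625 184.65625 [0.439 0.21  0.016] [0.454 0.229 0.054] [0.446 0.223 0.051]
```

View pics/d.png

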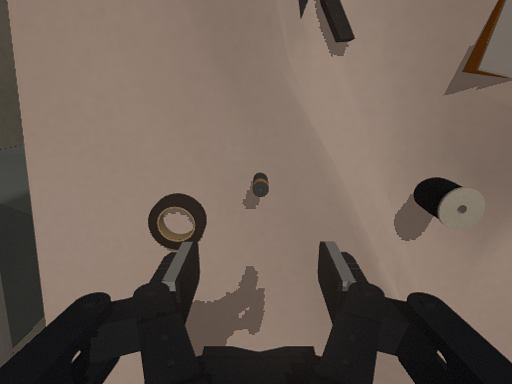

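The picture shows the cell at (260,185), the tape roll at (177,222) and the spool at (450,203). The fingers clear all of these.

Call:
{"method": "drive_tool", "body": {"targets": [[0.8,-0.2,3.5,0,0,0,0.7],[0.8,-0.2,7,0,0,0,0.7],[0.8,-0.2,10.5,0,0,0,0.7],[0.8,-0.2,13.3,0,0,0,0.7],[0.8,-0.2,13.3,0,0,0,0.7]]}}

```text
t: 2.43
position: [0.4363, 0.2253, 0.0227]
eef_rot: [[-0.126, 0.992, -0.009], [0.992, 0.126, -0.005], [-0.003, -0.01, -1.0]]
wrist_force: [-0.0, 0.5, -0.0]
opening: 0.0598
grasp_force: 0.0
```

```bash
python3 - <<'E'
from h import *
s=monitor.state();im,d=snap('wrist','e.png')
print(s['position'],s['eef_rot'],s['wrist_force'])
for r in cut_out('cell','wrist')[:3]:
  m=r['region'];v,u=np.nonzero(m&(d>0));P=np.array([unproj('wrist',a,b,d[b,a]) for a,b in zip(u,v)])
  print(r['confidence'],m.sum(),u.mean(),v.mean(),P.min(0),P.max(0),np.median(P[P[:,2]>.048],0))
E
```

```text
[0.436 0.225 0.023] [[-0.126  0.992 -0.009]
 [ 0.992  0.126 -0.005]
 [-0.003 -0.01  -1.   ]] [-0.023  0.486 -0.026]
0.82 1594 284.3436123348018 287.25235997482696 [0.447 0.183 0.018] [0.466 0.226 0.057] [0.454 0.22  0.054]
```

View pics/e.png

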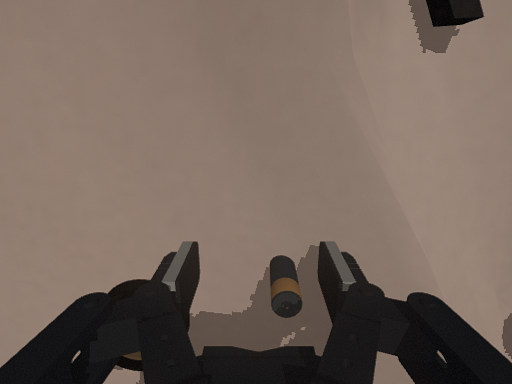

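The picture shows the cell between the fingers at (285,290), right of the finger midline at x≈258. The arm hasn't settled yet, so I settle and re-measure.

Call:
{"method": "drive_tool", "body": {"targets": [[0,0,0,0,0,0,0.7],[0,0,0,0,0,0,0.7],[0,0,0,0,0,0,0.7]]}}

```text
t: 2.78
position: [0.4434, 0.2271, 0.0295]
eef_rot: [[-0.122, 0.992, 0.004], [0.993, 0.122, 0.002], [0.002, 0.004, -1.0]]
wrist_force: [0.1, -0.4, 0.4]
opening: 0.0598
grasp_force: 0.0
```

```bash
python3 - <<'E'
from h import *
s=monitor.state();im,d=snap('wrist')
R=np.array(s['eef_rot']);print(s['position'],R,s['joint_velocities'])
for r in cut_out('cell','wrist')[:3]:
  m=r['region'];v,u=np.nonzero(m&(d>0));P=np.array([unproj('wrist',a,b,d[b,a]) for a,b in zip(u,v)])
  T=(P-s['position'])@R
  print(r['confidence'],m.sum(),u.mean(),v.mean(),np.median(P[P[:,2]>.05],0),np.percentile(T,[2,50,98],axis=0))
  k=P[:,2]>.05; print(T[k].min(0),T[k].max(0))
print(monitor.state()['position'])
E
```

```text
[0.443 0.227 0.03 ] [[-0.122  0.992  0.004]
 [ 0.993  0.122  0.002]
 [ 0.002  0.004 -1.   ]] [-0.372  0.289 -0.594 -0.188 -0.113 -0.049]
0.66 1423 269.54257565095 280.7945109078114 [0.45  0.217 0.05 ] [[-0.017 -0.001 -0.021]
 [-0.007  0.005 -0.015]
 [-0.005  0.011  0.012]]
[-0.015  0.001 -0.022] [-0.006  0.011 -0.02 ]
[0.443 0.227 0.029]
```

Call:
{"method": "drive_tool", "body": {"targets": [[-0.5,0.25,0.2,0,0,0,0.7],[-1.0,0.5,0.3,0,0,0,0.7],[-1.0,0.5,0.3,0,0,0,0.7],[-1.0,0.5,0.3,0,0,0,0.7]]}}

```text
t: 3.22
position: [0.4482, 0.2161, 0.0242]
eef_rot: [[-0.121, 0.993, -0.0], [0.993, 0.121, -0.0], [-0.0, -0.0, -1.0]]
wrist_force: [-0.1, -0.1, -0.2]
opening: 0.0595
grasp_force: 0.0
```

```bash
python3 - <<'E'
from h import *
s=monitor.state();im,d=snap('wrist')
R=np.array(s['eef_rot']);print(s['position'],R,s['joint_velocities'])
for r in cut_out('cell','wrist')[:3]:
  m=r['region'];v,u=np.nonzero(m&(d>0));P=np.array([unproj('wrist',a,b,d[b,a]) for a,b in zip(u,v)])
  T=(P-s['position'])@R
  k=P[:,2]>P[:,2].max()-.005; print(r['confidence'],u.mean(),v.mean(),T[k].min(0),T[k].max(0))
E
```

```text
[0.448 0.216 0.024] [[-0.121  0.993 -0.   ]
 [ 0.993  0.121 -0.   ]
 [-0.    -0.    -1.   ]] [0.383 0.037 0.115 0.08  0.177 0.165]
0.78 263.04993678887485 266.2155499367889 [-0.006 -0.005 -0.028] [ 0.008  0.009 -0.024]
```

Call:
{"method": "drive_tool", "body": {"targets": [[0.1,0.2,0,0,0,0,0.4],[0.1,0.2,0,0,0,0,0],[0.1,0.2,0,0,0,0,0],[0.1,0.2,0,0,0,0,0],[0.1,0.2,0,0,0,0,0]], "newtons": 40}}

```text
t: 3.73
position: [0.4499, 0.218, 0.0244]
eef_rot: [[-0.122, 0.993, 0.0], [0.993, 0.122, 0.0], [0.0, 0.0, -1.0]]
wrist_force: [0.3, 0.6, 0.8]
opening: 0.0125
grasp_force: 38.9
```

Call:
{"method": "drive_tool", "body": {"targets": [[0,0,0,0,0,0,0],[0,0,0,0,0,0,0]]}}

```text
t: 3.9
position: [0.4498, 0.218, 0.0244]
eef_rot: [[-0.122, 0.993, 0.0], [0.993, 0.122, 0.0], [0.0, 0.0, -1.0]]
wrist_force: [-0.3, -1.0, 0.6]
opening: 0.0124
grasp_force: 38.9
```

```bash
python3 -c "
from h import *
print(delta([.548,-.009,.191],Rt(tilt=30)))"
```

```text
(array([-23.72,   6.98, -16.67]), array([ 0.001, -0.524,  0.005]))
```

Call:
{"method": "drive_tool", "body": {"targets": [[0,0,-1,0,0,0,0],[0,0,-4,0,0,0,0],[0,0,-8,0,0,0,0],[-2,0,-12,0,0,0,0],[-5,0,-14.5,0,0,0,0]]}}

```text
t: 4.32
position: [0.4569, 0.1702, 0.173]
eef_rot: [[-0.126, 0.992, 0.004], [0.992, 0.126, 0.002], [0.002, 0.004, -1.0]]
wrist_force: [1.4, 0.0, 0.8]
opening: 0.0128
grasp_force: 39.0
```

```bash
python3 -c "
from h import *
print(delta([.548,-.009,.191],Rt(tilt=30)), monitor.state()['grasp_force'])"
```

```text
(array([-18.93,   6.79,  -1.8 ]), array([ 0.007, -0.525,  0.008])) 39.005091190338135
```

Call:
{"method": "drive_tool", "body": {"targets": [[-3.8,1.4,-0.5,0,-0.105,0.002,0],[-7.6,2.8,-1,0,-0.21,0.004,0],[-11.4,4.2,-1.5,0,-0.315,0.006,0],[-15.2,5.5,-1.8,0,-0.42,0.008,0],[-18.9,6.8,-1.8,0.005,-0.525,0.008,0]]}}

```text
t: 4.73
position: [0.5479, -0.0124, 0.1899]
eef_rot: [[-0.097, 0.994, 0.058], [0.858, 0.113, -0.502], [-0.505, 0.001, -0.863]]
wrist_force: [0.1, 0.6, -0.4]
opening: 0.0126
grasp_force: 39.0
```

Call:
{"method": "drive_tool", "body": {"targets": [[0,0,0,0,0,0,0],[0,0,0,0,0,0,0],[0,0,0,0,0,0,0],[0,0,0,0,0,0,0]]}}

```text
t: 5.07
position: [0.5461, -0.0104, 0.1877]
eef_rot: [[-0.099, 0.994, 0.055], [0.86, 0.113, -0.497], [-0.5, -0.002, -0.866]]
wrist_force: [-0.6, 0.2, -0.7]
opening: 0.0127
grasp_force: 39.1
```

```bash
python3 - <<'E'
from h import *
s=monitor.state();R=np.array(s['eef_rot']);im,d=snap('wrist','f.png');np.save('d.npy',d)
print(s['position'],R,s['joint_velocities'],s['q'])
for r in pinpoint('pocket_1','wrist')[:6]: p=w('wrist',r['location']);print('pocket',r['confidence'],p,px('wrist',p))
for r in pinpoint('block','wrist')[:2]: p=w('wrist',r['location']);print('block',r['confidence'],p,px('wrist',p))
for r in cut_out('cell','wrist')[:3]:
  m=r['region'];v,u=np.nonzero(m&(d>0));P=np.array([unproj('wrist',a,b,d[b,a]) for a,b in zip(u,v)])
  T=(P-s['position'])@R;print(r['confidence'],u.mean(),v.mean(),np.percentile(T,[2,50,98],axis=0))
E
```

```text
[ 0.546 -0.01   0.188] [[-0.099  0.994  0.055]
 [ 0.86   0.113 -0.497]
 [-0.5   -0.002 -0.866]] [ 0.311 -0.269 -0.093 -0.13  -0.305 -0.095] [ 14.867  22.944   0.282  72.264 -29.653  99.628]
pocket 0.92 [ 0.571 -0.064  0.09 ] [279.627 189.497]
pocket 0.82 [ 0.503 -0.282  0.06 ] [207.338 273.872]
pocket 0.71 [ 0.617 -0.054  0.093] [335.498 188.695]
pocket 0.71 [ 0.451 -0.296  0.064] [170.935 279.134]
pocket 0.7 [ 0.491 -0.073  0.091] [187.8   190.056]
pocket 0.66 [ 0.476 -0.286  0.062] [188.082 275.058]
block 0.87 [ 0.558 -0.064  0.091] [264.78  189.926]
block 0.87 [ 0.489 -0.285  0.062] [197.562 275.179]
0.88 258.5979081929111 263.4026728646136 [[-0.007 -0.006 -0.028]
 [ 0.003  0.    -0.018]
 [ 0.005  0.006  0.02 ]]
```

View pics/f.png

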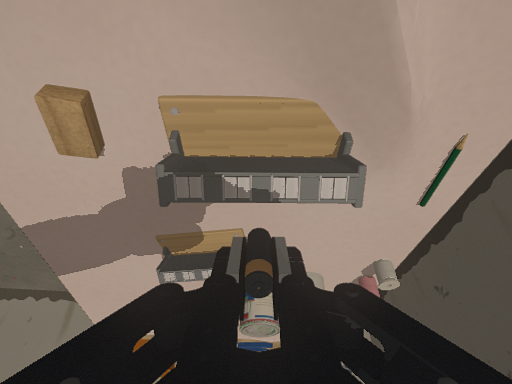

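The picture shows the held cell at (259,265) along the tool axis. The four pockets of the large holder lie at about (188,188), (237,188), (286,188) and (334,188), for pockets 4, 3, 2 and 1. The small decoy is at (200,265). I fit the mouth face from depth.

```bash
python3 - <<'E'
from h import *
d=np.load('d.npy');s=monitor.state()
im=cv2.imread('pics/f.png')
v,u=np.mgrid[165:212,150:372];u=u.ravel();v=v.ravel();z=d[v,u];k=z>0;u,v,z=u[k],v[k],z[k]
P=np.array([unproj('wrist',a,b,c) for a,b,c in zip(u,v,z)])
n0=-Rt(tilt=30)[:,2]; c0=np.array([.557,-.066,.089])
for i in range(4):
  k=abs((P-c0)@n0)<(.006 if i<2 else .003); Q=P[k]; c0=Q.mean(0); n0=np.linalg.svd(Q-c0,full_matrices=False)[2][2]; n0*=np.sign(n0[2])
print('n',n0,'tilt',np.degrees(np.arccos(n0[2])),len(Q),'std',((Q-c0)@n0).std())
y=np.array([np.cos(psi),np.sin(psi),0]);y-=n0*(y@n0);y/=np.linalg.norm(y);x=np.cross(y,n0)
uv=np.c_[(Q-c0)@x,(Q-c0)@y].astype(np.float32);(cx,cy),sz,a=cv2.minAreaRect(uv);print(cx,cy,sz,a)
print(np.percentile(uv,[1,50,99],axis=0))
# edges vs y: mid-x by y bins
for lo in np.arange(-.08,.08,.02):
  q=uv[(uv[:,1]>lo)&(uv[:,1]<lo+.02)];print(round(lo,2),np.percentile(q[:,0],[2,98]))
print('centre',c0+cx*x+cy*y)
big=cv2.resize(im[160:215,145:375],(800,191),interpolation=cv2.INTER_CUBIC);cv2.imwrite('pics/g.png',big)
E
```

```text
Traceback (most recent call last):
  File "h.py", line 12, in unproj
    ci=eyes.camera_info(n);K=np.array(ci['K']);x=(u-K[0,2])/K[0,0]*z;y=(v-K[1,2])/K[1,1]*z
ValueError: time passes only in moves, steps and waits
```

```bash
cat >> h.py <<'E'
def unpv(n,u,v,z):
    ci=eyes.camera_info(n);K=np.array(ci['K']);C=np.c_[(u-K[0,2])/K[0,0]*z,-(v-K[1,2])/K[1,1]*z,-z]
    return C@np.array(ci['rotation']).T+np.array(ci['position'])
E
python3 - <<'E'
from h import *
d=np.load('d.npy')
im=cv2.imread('pics/f.png')
v,u=np.mgrid[165:212,150:372];u=u.ravel();v=v.ravel();z=d[v,u];k=z>0;u,v,z=u[k],v[k],z[k]
P=unpv('wrist',u,v,z)
n0=-Rt(tilt=30)[:,2]; c0=np.array([.557,-.066,.089])
for i in range(4):
  k=abs((P-c0)@n0)<(.006 if i<2 else .003); Q=P[k]; c0=Q.mean(0); n0=np.linalg.svd(Q-c0,full_matrices=False)[2][2]; n0*=np.sign(n0[2])
print('n',n0,'tilt',np.degrees(np.arccos(n0[2])),len(Q),'std',((Q-c0)@n0).std())
y=np.array([np.cos(psi),np.sin(psi),0]);y-=n0*(y@n0);y/=np.linalg.norm(y);x=np.cross(y,n0)
uv=np.c_[(Q-c0)@x,(Q-c0)@y].astype(np.float32);(cx,cy),sz,a=cv2.minAreaRect(uv);print(cx,cy,sz,a)
for lo in np.arange(-.08,.08,.02):
  q=uv[(uv[:,1]>lo)&(uv[:,1]<lo+.02)];print(round(lo,2),np.percentile(q[:,0],[2,98]))
print('centre',c0+cx*x+cy*y)
cv2.imwrite('pics/g.png',cv2.resize(im[160:215,145:375],(800,191),interpolation=cv2.INTER_CUBIC))
E
```

```text
n [-0.055  0.507  0.86 ] tilt 30.683360248085837 5981 std 0.0008051146569320291
-0.001375678926706314 0.0003429725766181946 (0.03558385744690895, 0.18135464191436768) 0.15582749247550964
-0.08 [-0.014  0.013]
-0.06 [-0.014  0.014]
-0.04 [-0.013  0.014]
-0.02 [-0.013  0.014]
0.0 [-0.013  0.014]
0.02 [-0.013  0.014]
0.04 [-0.013  0.014]
0.06 [-0.012  0.014]
centre [ 0.554 -0.063  0.088]
```

View pics/g.png

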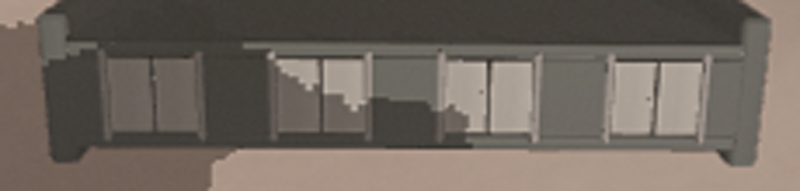

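The crop shows four pockets with flap splits at native columns 189, 237, 285 and 333, row 187. I compute the pocket positions and the approach.

```bash
cat > pk.py <<'E'
from h import *
E
python3 - <<'E'
from h import *
d=np.load('d.npy')
u=np.array([333.3,285,237.3,189.3]);v=np.array([187.8,187.6,187.4,187.2])
A=unpv('wrist',u,v,np.ones(4));o=eyes.camera_info('wrist')['position']
v2,u2=np.mgrid[165:212,150:372];z=d[v2,u2].ravel();P=unpv('wrist',u2.ravel(),v2.ravel(),z)
n=-Rt(tilt=30)[:,2];P=P[abs((P-[.554,-.063,.088])@n)<.004];h=np.median(P@n)
p=np.array([o+(a-o)*((h-n@o)/(n@(a-o))) for a in A]);print(p,np.linalg.norm(np.diff(p,axis=0),axis=1))
r=p[0]-p[3];print('yaw',np.degrees(np.arctan2(r[1],r[0])),'dz',r[2]); c=p.mean(0)
yv=Rt()[:,1]; pk=np.array([c+yv*s for s in(.063,.021,-.021,-.063)]);print(pk)
np.save('pk.npy',pk)
R=Rt(tilt=30)
for i in range(4): print(i+1,delta(pk[i]+n*(.024+.012)+R[:,0]*.001,R))
E
```

```text
[[ 0.617 -0.058  0.089]
 [ 0.575 -0.062  0.089]
 [ 0.534 -0.067  0.089]
 [ 0.493 -0.072  0.088]] [0.042 0.042 0.042]
yaw 6.396344669631942 dz 0.00038374259365492325
[[ 0.617 -0.057  0.089]
 [ 0.576 -0.062  0.089]
 [ 0.534 -0.067  0.089]
 [ 0.492 -0.072  0.089]]
1 (array([0.33, 6.53, 7.7 ]), array([-0.003,  0.001, -0.002]))
2 (array([0.32, 2.33, 7.71]), array([-0.003,  0.001, -0.002]))
3 (array([ 0.31, -1.87,  7.72]), array([-0.003,  0.001, -0.002]))
4 (array([ 0.31, -6.07,  7.74]), array([-0.003,  0.001, -0.002]))
```

Call:
{"method": "drive_tool", "body": {"targets": [[0.1,1,2.5,0,0,0,0],[0.2,2,5,0,0,0,0],[0.3,2.3,7.0,0,0,0,0],[0.3,2.3,7.7,0,0,0,0],[0.3,2.3,7.7,0,0,0,0]]}}

```text
t: 5.68
position: [0.5715, -0.0448, 0.1173]
eef_rot: [[-0.1, 0.994, 0.05], [0.859, 0.112, -0.499], [-0.501, -0.007, -0.865]]
wrist_force: [-0.6, 0.3, -0.4]
opening: 0.0127
grasp_force: 39.1
```

Call:
{"method": "drive_tool", "body": {"targets": [[0,0,0,0,0,0,0],[0,0,0,0,0,0,0],[0,0,0,0,0,0,0],[0,0,0,0,0,0,0]]}}

```text
t: 6.02
position: [0.5738, -0.0435, 0.1203]
eef_rot: [[-0.099, 0.994, 0.057], [0.86, 0.114, -0.498], [-0.501, -0.0, -0.865]]
wrist_force: [0.8, 0.0, 0.3]
opening: 0.0124
grasp_force: 39.1
```

```bash
cat > pk.py <<'E'
from h import *
pk=np.load('pk.npy');R=Rt(tilt=30);n=-R[:,2];s=monitor.state()
for i in range(4):
    D,r=delta(pk[i]+n*.024+R[:,0]*.001,R)
    if abs(D[1])<2.2: print('pocket',i+1,'to bottom-at-mouth',D,r)
print('force tool',np.array(s['eef_rot']).T@np.array(s['wrist_force']),s['t'],s['joint_velocities'])
E
python3 - <<'E'
import pk
from h import *
im,d=snap('wrist','k.png');cv2.imwrite('pics/k.png',cv2.resize(im[120:330,130:410][:,:,::-1],(800,600),interpolation=cv2.INTER_CUBIC))
E
```

```text
pocket 2 to bottom-at-mouth [ 0.06 -0.03  1.27] [-0.002  0.001 -0.002]
force tool [-0.193  0.805 -0.185] 6.0167 [ 0.033  0.254 -0.277 -0.106  0.12  -0.155]
```

View pics/k.png

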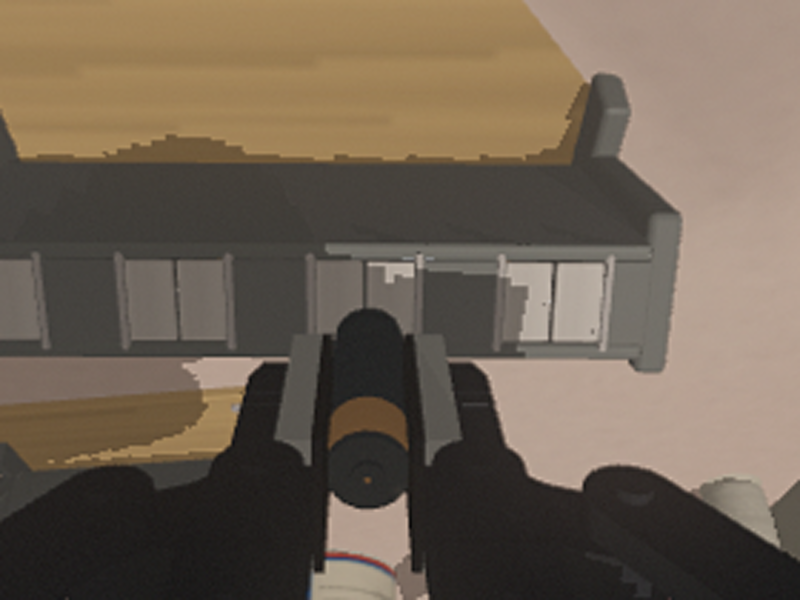

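The picture shows the cell end at (368,312), centred over pocket 2 with its flap split at (365,300). I push in gently.

Call:
{"method": "drive_tool", "body": {"targets": [[0.06,0,0.8,0,0,0,0],[0.06,0,1.5,0,0,0,0],[0.06,0,2.1,0,0,0,0],[0.06,0,2.1,0,0,0,0]]}}

```text
t: 6.4
position: [0.5729, -0.0549, 0.0987]
eef_rot: [[-0.1, 0.994, 0.051], [0.859, 0.112, -0.499], [-0.501, -0.006, -0.865]]
wrist_force: [-1.0, 0.3, -1.2]
opening: 0.0127
grasp_force: 39.1
```

Call:
{"method": "drive_tool", "body": {"targets": [[0,0,0.3,0,0,0,0],[0,0,0.6,0,0,0,0],[0,0,0.9,0,0,0,0],[0,0,0.9,0,0,0,0]]}}

```text
t: 6.73
position: [0.5744, -0.0589, 0.0921]
eef_rot: [[-0.099, 0.994, 0.053], [0.86, 0.112, -0.498], [-0.501, -0.004, -0.865]]
wrist_force: [-0.4, -0.2, -0.2]
opening: 0.0128
grasp_force: 39.1
```

```bash
python3 pk.py
```

```text
pocket 2 to bottom-at-mouth [-0.02  0.08 -1.93] [-0.005  0.001 -0.002]
force tool [-0.032 -0.394  0.256] 6.7333 [ 0.234 -0.363  0.408  0.852 -0.054  0.208]
```

Call:
{"method": "drive_tool", "body": {"targets": [[0,0.05,0.2,0,0,0,0],[0,0.05,0.35,0,0,0,0],[0,0.05,0.35,0,0,0,0],[0,0.05,0.35,0,0,0,0]]}}

```text
t: 7.07
position: [0.5754, -0.0602, 0.0897]
eef_rot: [[-0.099, 0.994, 0.054], [0.86, 0.113, -0.498], [-0.501, -0.003, -0.865]]
wrist_force: [-0.8, 0.4, -0.1]
opening: 0.0126
grasp_force: 39.1
```

```bash
python3 - <<'E'
import pk
from h import *
im,d=snap('wrist');cv2.imwrite('pics/l.png',cv2.resize(im[120:330,130:410][:,:,::-1],(800,600),interpolation=cv2.INTER_CUBIC))
E
```

```text
pocket 2 to bottom-at-mouth [-0.02 -0.01 -2.22] [-0.004  0.001 -0.002]
force tool [ 0.498 -0.731 -0.158] 7.0667 [ 0.049 -0.184  0.067  0.161  0.    -0.022]
```

View pics/l.png

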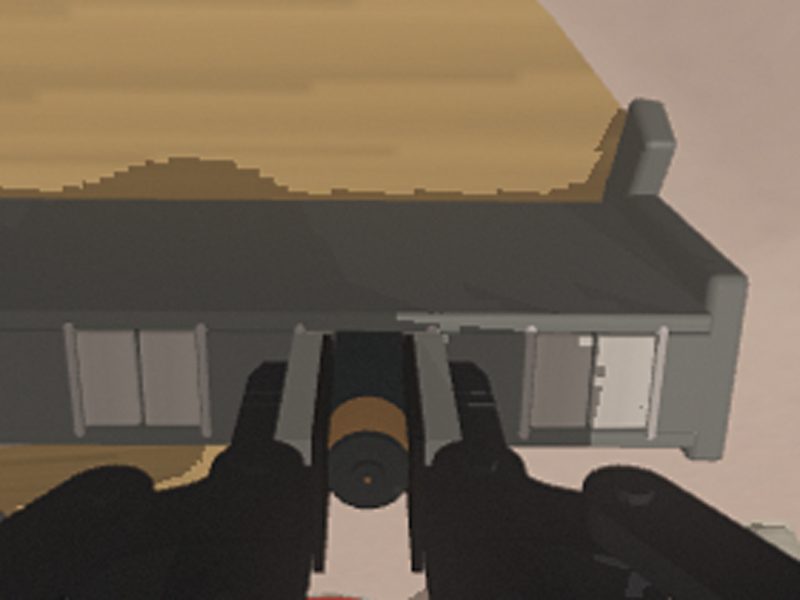

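The picture shows the cell 22 mm into pocket 2 with no resistance and no slip in the grip, so pocket 2 is the empty one. I release.

Call:
{"method": "drive_tool", "body": {"targets": [[0,0,0,0,0,0,0.25],[0,0,0,0,0,0,0.25],[0,0,0,0,0,0,0.25],[0,0,0,0,0,0,0.25],[0,0,0,0,0,0,0.3]]}}

```text
t: 7.53
position: [0.5755, -0.0602, 0.0898]
eef_rot: [[-0.099, 0.994, 0.054], [0.86, 0.113, -0.498], [-0.501, -0.003, -0.865]]
wrist_force: [0.9, 0.5, 0.2]
opening: 0.0254
grasp_force: 0.0
```

Call:
{"method": "drive_tool", "body": {"targets": [[0,0,0,0,0,0,0.3],[0,0,0,0,0,0,0.3],[0,0,0,0,0,0,0.3],[0,0,0,0,0,0,0.3]]}}

```text
t: 7.87
position: [0.5754, -0.0602, 0.0897]
eef_rot: [[-0.099, 0.994, 0.054], [0.86, 0.113, -0.498], [-0.501, -0.003, -0.865]]
wrist_force: [0.0, -0.1, -0.4]
opening: 0.0256
grasp_force: 0.0
```

```bash
python3 - <<'E'
import pk
from h import *
im,d=snap('wrist');cv2.imwrite('pics/m.png',cv2.resize(im[120:330,130:410][:,:,::-1],(800,600),interpolation=cv2.INTER_CUBIC))
E
```

```text
pocket 2 to bottom-at-mouth [-0.02 -0.01 -2.22] [-0.004  0.001 -0.002]
force tool [0.11  0.029 0.373] 7.8667 [-0.09  -0.037  0.108 -0.058  0.002  0.039]
```

View pics/m.png

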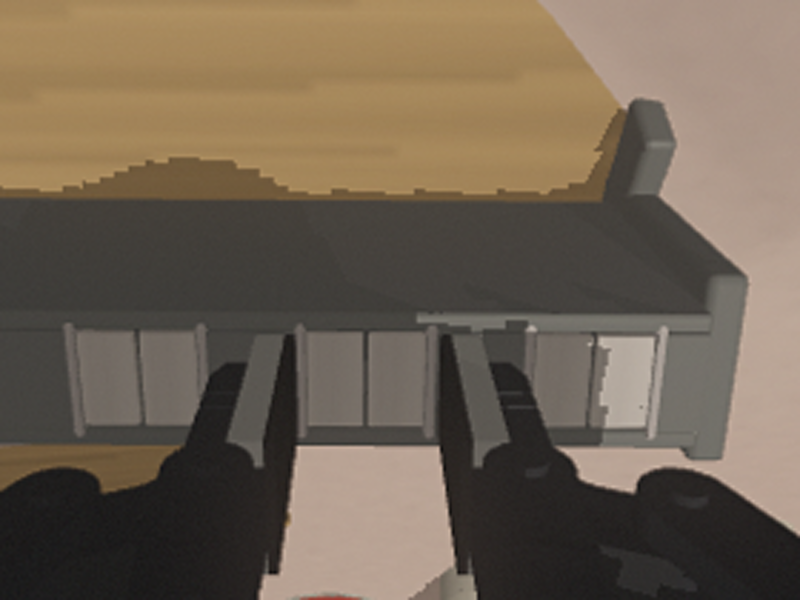

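The picture shows the flaps of pocket 2 shut over the cell, with split line at (366,380). The cell has slid home. I retreat.

Call:
{"method": "drive_tool", "body": {"targets": [[0,0,-1,0,0,0,0.3],[0,0,-4,0,0,0,0.3],[0,0,-8,0,0,0,0.3],[0,0,-10,0,0,0,0.3],[0,0,-10,0,0,0,0.3]]}}

```text
t: 8.33
position: [0.5729, -0.008, 0.1811]
eef_rot: [[-0.097, 0.993, 0.063], [0.86, 0.115, -0.496], [-0.5, 0.006, -0.866]]
wrist_force: [0.0, 0.9, 0.7]
opening: 0.0255
grasp_force: 0.0
```

Call:
{"method": "drive_tool", "body": {"targets": [[0,0,0,0,0,0,0.3],[0,0,0,0,0,0,0.3],[0,0,0,0,0,0,0.3]]}}

```text
t: 8.58
position: [0.5689, -0.0111, 0.1746]
eef_rot: [[-0.1, 0.994, 0.051], [0.859, 0.112, -0.499], [-0.502, -0.006, -0.865]]
wrist_force: [-0.1, -0.4, 0.3]
opening: 0.0254
grasp_force: 0.0
```

```bash
python3 -c "
from h import *
print(monitor.state()['position'],sign_off())"
```

```text
the job is handed in; nothing more can be done
[ 0.569 -0.011  0.175] None
```

The loose cell is in pocket 2, the empty one and the first I tried: it went 22 mm in without resistance, slid down on release and the flaps shut over it (I didn't measure its final depth); the job was handed in at about 8.6 s.

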